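# Set the number wheel on the strip bench to 5

## Task

Set the number wheel of the unit on the bench to 5 for the next batch of lattice strips: slide the hood all the way open off the thumb rim, roll the rim with light finger pressure (never more than 20 N) until the 5 stands central in the small window, take the finger away, then slide the hood fully home over the rim again. Leave everything else on the bench where it is.

Things in the scene. Friction and masses are not known exactly. Their poses are not given: they have to be found in the camera images.
- counter: number-wheel unit, fixed: base plate 150 (unit x) x 215 (y) x 10 mm with a drum on a level axle along unit y, 80 mm up. Origin on the bench under the axle; unit x away from the robot at yaw 0, z up. y -46 to 10 mm: round dark steel housing (radius 52, top 132 mm up) with the window. y 12 to 52 mm: the drum's bare thumb rim, under the hood when that is home
- rim_line (a point): middle of the thumb rim's width (unit x 0, y 32 mm), fixed at the nominal rim top, 134 mm up. The true rim top is 4 mm below to 4 mm above it, not measured. Rim: rubber-faced cylinder, radius 54, 40 mm wide, axis along unit y. Its axle stands on a spring: gives from about 4 N of downward push, then 2.5 N per mm, bottoms after 10 mm
- window (a point): middle of the small window in the housing, about 32 mm high, 30 mm wide, on the side away from the robot, facing out and up, 55 degrees above level. In it shows a black numeral (0 to 7) 24 mm high on a white band, upright for a viewer at the far side of the bench
- drum (a joint): turn of the drum, rad: numeral k (0 to 7) is central in the window at k x 0.7854 (5 at 3.927). Grows as the rim's top moves to unit -x (towards the robot). Stops at -0.15 and 5.65; stays where left. Stiff: 4 N along the rim's face, so a rubbing fingertip must press with some 6 N or more or it slips. More than 20 N on the rim spoils its bearing
- hood (a joint): slide of the hood, m: 0 = home over the thumb rim, at its stop; grows along unit +y to 0.075 = fully open, at its stop, the rim bare. Stiff, about 2.5 N; stays where left
- hood_lug (a point): middle of the upright wooden lug on the hood: 26 (unit x) x 12 (y) x 30 mm tall, from 147 to 177 mm up; moves with the hood; at unit x 0, y 34 mm when home. Hood: grey sheet-metal box 132 (x) x 52 (y) mm, flat top 147 mm up with the lug in its middle; walls on +x, -x, +y; open below and towards the housing
- tray: bystander: small open wooden tray 140 x 90 x 35 mm. Origin under its middle
- glue: bystander: white glue bottle, 48 mm across, 140 mm tall. Origin under its middle
- hammer: bystander: small hammer, 220 mm, lying. Origin under its middle
- hexagon: bystander: hexagonal lattice piece 84 mm across, 12 mm high, lying. Origin under its middle
- square: bystander: try square lying: wooden stock 100 x 18 x 14 mm with a thin steel blade 130 mm. Origin under its middle
- jar: bystander: small glass jar 56 mm across, 65 mm tall. Origin under its middle
- guide: bystander: wooden strip guide block 70 x 44 x 36 mm with a groove. Origin under its middle

How it is judged:
On the way, in this order (a step that is already met when the one before it is completed fails the run):
1. the hood is slid all the way open (at least 68 of its 75 mm) (value of joint hood above 0.068 m), for 0.2 s.
2. with the hood still open, the 5 stands central in the window (within 0.1 rad), the drum still and nothing touching the rim (value of joint drum between 3.827 and 4.027 rad and contact force between drum_c0 and anything else below 0.3 N and value of joint hood above 0.06 m and velocity of joint drum between -0.05 and 0.05 rad/s), for 0.2 s.
At the end, for the whole second after the job is handed in: The drum stands at 5 within 0.1 rad (joint drum 3.827 to 4.027) and still, nothing touches the rim, and the hood is home within 4 mm and still (value of joint drum between 3.827 and 4.027 rad and value of joint hood below 0.004 m and contact force between drum_c0 and anything else below 0.3 N and velocity of joint hood between -0.01 and 0.01 m/s and velocity of joint drum between -0.05 and 0.05 rad/s).
It fails at once if the drum's rim is pressed with more than 20 N (contact force between drum_c0 and anything else above 20 N).
It fails at once if a bystander is shoved more than 20 mm (distance of any of tray, glue, hammer, hexagon, square, jar, guide from where it was at the start of the episode above 0.02 m).
It also fails if it takes over 72 s, if anything falls off the work surface, if the arm or the gripper's body presses on something with over 40 N, if the wrist force passes 120 N, or if a joint passes its speed limit or range.

## Robot

A 6-joint arm with a two-finger parallel gripper is mounted at the origin on the work surface. World frame = base frame: x ahead of the robot, y to its left, z up, the work surface at z = 0. Lengths are in m, angles in rad, forces in N, time in s.
With the tool pointing down it reaches from about 0.325 to 0.9 m from the base axis. Payload 6.1 kg.
Tool frame: the origin (TCP) lies midway between the tips of the shut fingers; the grasp point (between the pads) lies 19 mm behind it; z points along the fingers, y is the line along which they close (so a half turn about z gives the same grasp; the last joint's range is limited). The gripper opens to 85 mm and grips with 20 to 120 N. Pads are 22 mm wide; open, the fingers measure 114 mm over their backs; the gripper's body (76 mm by 85 mm) begins 54 mm behind the grasp point. The pads swing forward as they close: fully open they stand 13 mm farther back than shut.
Start: joints at [-1.372, 0.22, 1.526, -0, 1.395, -0.126], TCP at [0.199, -0.592, 0.231] pointing down, gripper open.
Joint ranges: [-2.98, 2.98], [-0.91, 2.08], [0.09, 2.57], [-1.24, 4.39], [0.2, 2.65], [-2.68, 2.68]. Speed limits (rad/s): [2.57, 2.57, 3.01, 3.14, 3.14, 3.14].

## Interface

Orientations are given as [roll, pitch, yaw] about the fixed x, y, z axes, in that order (R = Rz(yaw) Ry(pitch) Rx(roll)).
In Python, from plant import movep, move_l, set_joints, gripper_to, hold, inverse_kinematics, observe, get_image, get_calibration, Unreachable, job_done gives the robot as it stands. Calls block until the motion is done:
- movep(position, orientation): joint-space move of the TCP to a pose.
- move_l(position, feed=0.15, rotation=None, max_force=None): straight line of the TCP; rotation=None keeps the orientation; feed is the mean speed in m/s. With max_force (N) it stops when the force on the tool has changed by that much, and returns True; else False.
- set_joints(angles): joint-space move.
- gripper_to(opening, f_grip=None): finger opening in m; f_grip is the grip in N (None keeps the last); returns when the fingers have stopped.
- hold(seconds).
- inverse_kinematics(position, orientation): joint angles nearest the present ones, or None.
- observe(): the state.
- get_image(name): name is "side" or "top" or "wrist"; returns (picture, depth): 384x512x3 uint8, red, green, blue; 384x512 float32, m along the optical axis (not along the pixel's ray), 0 where there is no reading.
- get_calibration(name): a dict with "intrinsics" (3x3 intrinsics, pixels), "world_from_camera" (4x4, takes a point from camera to world coordinates). Camera axes: x right, y down, z forward; pixel columns grow to the right and rows downward; lengths in m; the calibration is good to about 2 mm. A picture is of the moment at which its call begins: read the wrist's pose just before it. get_calibration takes no time and is no camera call; for the wrist camera it gives the pose at the moment of the call.
A pose or a line that the arm cannot do raises Unreachable and nothing moves.
- job_done(): hands the job in; it is judged then, once.
The state is a dict: "time_s": time; "q": joint angles; "joint_velocities": joint speeds; "joint_torque": joint torques, N m; "eef_pos": TCP position; "tcp_rot": TCP orientation; "ft_force": force on the tool from outside, world axes, zero at the start; "torque": the same for the moment, N m; "opening": finger opening in m; "grasp_force": force on a finger pad.
Only numpy, scipy, OpenCV 4.12 (cv2) and the standard library are available. Lean on these libraries where they do the work, as an engineer would, in place of code of your own. Each camera call takes 0.05 s, during which the arm holds its last target. There are 200 camera calls.

## Working session

There is one attempt and no reset: what is moved stays moved. The work goes in short steps, each a Python script; the robot and the scene stay as the last script left them, time stands still between calls to the robot, and variables do not carry over. Pictures are saved under pics/ and viewed, at most 10 in all, crops included, and the job is handed in when it is done.

```bash
mkdir -p pics; ls
python3 - <<'E'
from plant import *
import cv2,numpy as np
for n in ("top","side"):
    p,d=get_image(n); cv2.imwrite(f"pics/{n}0.png",p[:,:,::-1]); np.savez(f"pics/{n}0.npz",p=p,d=d,**get_calibration(n))
print(observe()["time_s"])
for n in("top","side"):print(get_calibration(n))
E
```

```text
pics
0.1
{'intrinsics': array([[376.91445034,   0.        , 250.76574984],
       [  0.        , 376.91445034, 190.2174266 ],
       [  0.        ,   0.        ,   1.        ]]), 'world_from_camera': array([[ 0.02291478, -0.98978662,  0.14070308,  0.45775096],
       [-0.99963422, -0.02470658, -0.01100083,  0.0466631 ],
       [ 0.01436477, -0.14039953, -0.98999072,  1.09491111],
       [ 0.        ,  0.        ,  0.        ,  1.        ]])}
{'intrinsics': array([[373.6183912 ,   0.        , 260.31587527],
       [  0.        , 373.6183912 , 194.89351853],
       [  0.        ,   0.        ,   1.        ]]), 'world_from_camera': array([[ 0.98807265, -0.10718984,  0.11055665,  0.47773794],
       [-0.15383134, -0.65466576,  0.74010044, -0.76916716],
       [-0.00695359, -0.74828008, -0.66334649,  0.85376033],
       [ 0.        ,  0.        ,  0.        ,  1.        ]])}
```

View pics/top0.png

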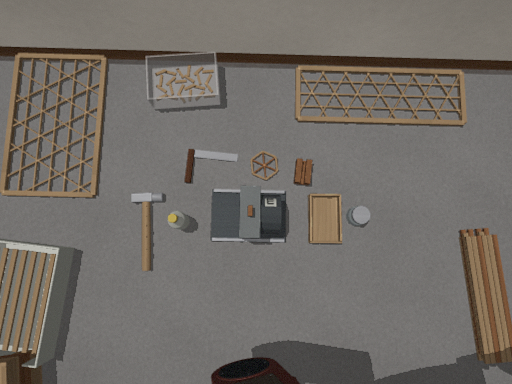

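View pics/side0.png

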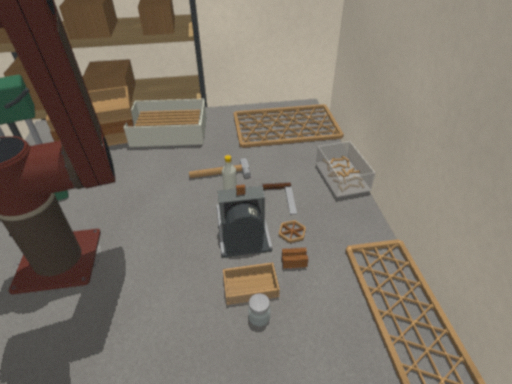

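The top view shows the unit at about (248,215), close to yaw 0. Its hood is at cols 239–262, the lug at (250,211) and the window at (271,202). The glue is at (177,220), on the +y side. Next I'll enlarge this area and use depth to find the pose.

```bash
cat > h.py <<'E'
import numpy as np,cv2
def pix2w(z,u,v,d):
    K=z["intrinsics"];T=z["world_from_camera"]
    r=np.linalg.inv(K)@np.array([u,v,1.0])*d
    return T[:3,:3]@r+T[:3,3]
def cloud(z):
    d=z["d"];v,u=np.mgrid[:d.shape[0],:d.shape[1]]
    r=np.stack([u,v,np.ones_like(u)],-1)@np.linalg.inv(z["intrinsics"]).T*d[...,None]
    w=r@z["world_from_camera"][:3,:3].T+z["world_from_camera"][:3,3]; w[d<=0]=np.nan
    return w
E
python3 - <<'E'
from h import *
z=np.load("pics/top0.npz");w=cloud(z)
c=z["p"][180:250,160:300,::-1];cv2.imwrite("pics/topc.png",cv2.resize(c,None,fx=5.5,fy=5.5,interpolation=cv2.INTER_CUBIC))
s=w[180:250,200:300]
for lo,hi in((.140,.154),(.165,.19),(.003,.017)):
    m=(s[...,2]>lo)&(s[...,2]<hi);p=s[m]
    if len(p)<3: print(lo,len(p));continue
    r=cv2.minAreaRect(p[:,:2].astype(np.float32)*1000)
    print(lo,len(p),p.mean(0),p.min(0),p.max(0),r)
print(w[215:225,172:183].reshape(-1,3)[np.argmax(w[215:225,172:183,2])])
E
```

```text
0.14 1013 [0.53801    0.03847292 0.14564214] [0.47390238 0.01250863 0.14068219] [0.60478072 0.0643153  0.15135155] ((539.340576171875, 38.451019287109375), (51.68951416015625, 130.9671630859375), 89.8928451538086)
0.165 50 [0.53940439 0.03841533 0.17492274] [0.52720577 0.03240452 0.16542633] [0.55209017 0.04434172 0.1793055 ] ((539.6339111328125, 38.261627197265625), (10.648309707641602, 25.441221237182617), 84.2232894897461)
0.003 1992 [0.53511217 0.06736234 0.00909415] [ 0.44085159 -0.10740891  0.0030006 ] [0.64407687 0.17934345 0.01695964] ((543.1152954101562, 35.71147155761719), (200.36322021484375, 287.86407470703125), 1.2906655073165894)
[0.52524425 0.2336776  0.13996544]
```

View pics/topc.png

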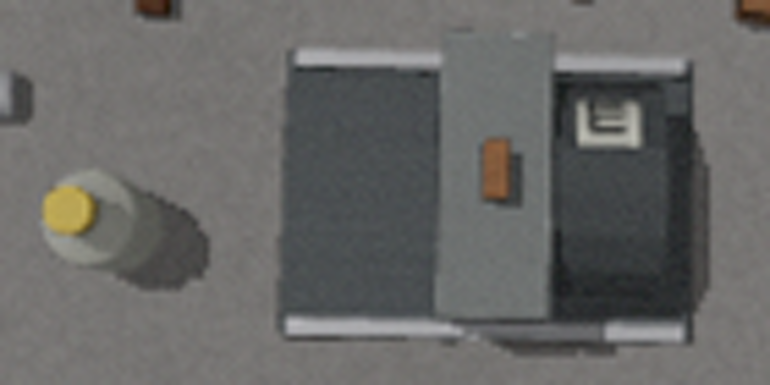

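Run:
```python
from plant import *
import cv2,numpy as np
from math import pi
gripper_to(0.05)
movep([0.5395,0.0383,0.26],[pi,0,0])
o=observe();print(o["time_s"],o["q"],o["eef_pos"],o["tcp_rot"],o["ft_force"])
c=get_calibration("wrist");print(c)
p,d=get_image("wrist");np.savez("pics/w0.npz",p=p,d=d,**c);cv2.imwrite("pics/w0.png",p[:,:,::-1])
```

```text
3.0833 [-7.61676657e-02  7.31768294e-04  1.71106075e+00 -1.99885940e-04
  1.42982778e+00  1.49558868e+00] [0.53961736 0.03758122 0.25995189] [ 3.14139739e+00  4.24446829e-05 -9.31939184e-04] [-0.36947762  0.15841955  0.22611559]
{'intrinsics': array([[323.28070193,   0.        , 257.26792734],
       [  0.        , 323.28070193, 190.39821169],
       [  0.        ,   0.        ,   1.        ]]), 'world_from_camera': array([[-2.15431623e-03, -9.53852081e-01, -3.00269158e-01,
         6.16406946e-01],
       [-9.99997489e-01,  1.86973445e-03,  1.23509428e-03,
         3.82819209e-02],
       [-6.16673659e-04,  3.00271065e-01, -9.53853714e-01,
         4.04365116e-01],
       [ 0.00000000e+00,  0.00000000e+00,  0.00000000e+00,
         1.00000000e+00]])}
```

View pics/w0.png

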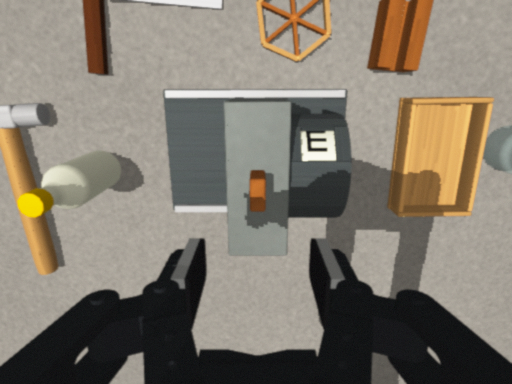

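The wrist view shows the window at (319,144) with the numeral upside down, an "E" shape that reads as a 3. The lug top is at about (258,186). The drum therefore has to turn about +1.57 rad. I'll grip the lug and open the hood.

Run:
```python
from plant import *
import cv2,numpy as np
from h import *
z=np.load("pics/w0.npz");w=cloud(z)
s=w[165:220,240:280].reshape(-1,3);s=s[(s[:,2]>.172)&(s[:,2]<.182)];print("lug",s.min(0),s.max(0))
cv2.imwrite("pics/w0c.png",cv2.resize(np.rot90(z["p"][120:170,290:350,::-1],2),None,fx=6,fy=6,interpolation=cv2.INTER_CUBIC))
c=(s.min(0)+s.max(0))/2
assert abs(c[0]-.5395)<.006 and abs(c[1]-.0383)<.005
x,y=.5395,c[1]
print(move_l([x,y,.152],feed=.1,max_force=10))
gripper_to(0.0,f_grip=30)
o=observe();print(o["time_s"],o["eef_pos"],o["opening"],o["grasp_force"],o["ft_force"])
print(move_l([x,y+.079,.152],feed=.05,max_force=20))
o=observe();print(o["time_s"],o["eef_pos"],o["opening"],o["ft_force"])
```

```text
lug [0.52883536 0.03280007 0.1732966 ] [0.5546906  0.04407199 0.18068263]
False
4.7917 [0.53980243 0.03835862 0.15259251] 0.011403369026185235 33.4125691652298 [-1.48783343 -0.40200691  3.14058486]
True
6.2333 [0.53969383 0.11175817 0.15260042] 0.011248107062728887 [ 0.1073466  -2.18304891  3.49309443]
```

View pics/w0c.png

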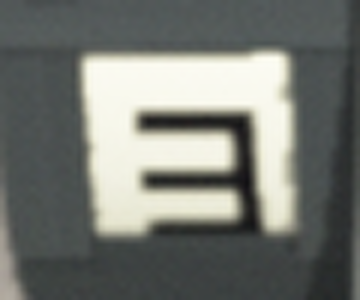

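Run:
```python
from plant import *
import cv2,numpy as np
from h import *
gripper_to(0.05)
o=observe();p=o["eef_pos"]
move_l([p[0],p[1],.22],feed=.15)
move_l([.5395,.0373,.22],feed=.2)
gripper_to(0.0)
c=get_calibration("wrist");p,d=get_image("wrist");np.savez("pics/w1.npz",p=p,d=d,**c)
cv2.imwrite("pics/w1.png",p[:,:,::-1])
w=cloud(np.load("pics/w1.npz"));s=w[60:260,100:450].reshape(-1,3)
m=s[(abs(s[:,1]-.036)<.015)&(abs(s[:,0]-.5395-.03)<.004)&(s[:,2]<.15)&(s[:,2]>.1)]
print(np.median(m,0) if len(m) else 0)
m=s[(s[:,2]>.17)&(s[:,2]<.182)&(s[:,1]>.09)];print("lug",m.min(0),m.max(0))
move_l([.5395+.013,.0373,.146],feed=.15,max_force=8)
hold(.2);o=observe();f0=o["ft_force"];print(o["time_s"],f0)
print(move_l([.5395+.013,.0373,.124],feed=.01,max_force=5))
o=observe();print(o["time_s"],o["eef_pos"],o["ft_force"]-f0)
hold(.2);o=observe();print(o["time_s"],o["eef_pos"],o["ft_force"]-f0)
np.save("f0.npy",f0)
```

```text
[0.5695772  0.03593143 0.13065901]
lug [0.52874898 0.10624596 0.17001287] [0.55487717 0.1185762  0.1807048 ]
9.2417 [-0.44571591 -0.72864182  0.21584776]
True
10.425 [0.55260171 0.03750097 0.13563805] [-0.24915756  0.69710585  6.50301588]
10.625 [0.55260292 0.03750905 0.13579831] [-1.17138555  0.6611807   4.57878472]
```

View pics/w1.png

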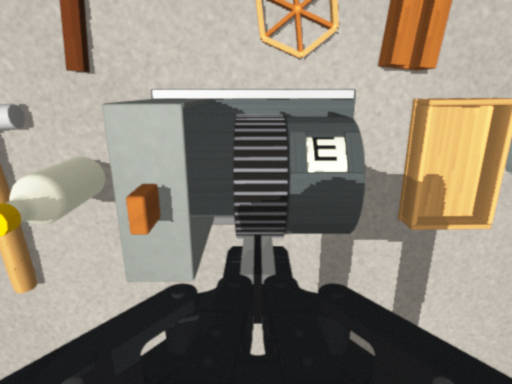

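```bash
cat > roll.py <<'E'
from plant import *
import numpy as np
X0,Y=.5395,.0373
def F(f0): return observe()["ft_force"]-f0
def press(x,z0,f0,target=10):
    """lower slowly until about target N; returns z command"""
    z=z0
    for i in range(24):
        f=F(f0)[2]
        if f>target-1: break
        z-=min(.0008,max(.0003,(target-f)/2500*.6)); move_l([x,Y,z],feed=.012)
    return z
def drag(x,x1,z,f0,target=10,step=.003,feed=.03,log=True):
    while abs(x1-x)>1e-5:
        x+=np.clip(x1-x,-step,step)
        f=F(f0)
        if f[2]>16.5: z+=.002
        z+=np.clip((f[2]-target)/2500*.6,-.0012,.0015)
        move_l([x,Y,z],feed=feed)
        if log: print("%.1f %.1f"%((x-X0)*1e3,z*1e3),F(f0).round(1))
    return z
E
python3 - <<'E'
from roll import *
f0=np.load("f0.npy")
z=press(X0+.013,.1358,f0);print(z,F(f0),observe()["time_s"])
z=drag(X0+.013,X0-.015,z,f0);o=observe();print(o["time_s"],o["eef_pos"])
E
```

```text
0.13234975461064438 [-1.88594769  1.96831135  9.43705391] 11.875
10.0 132.2 [1.3 2.4 7.1]
7.0 131.5 [2.5 2.  8.9]
4.0 131.3 [3.  2.6 9.7]
1.0 131.2 [2.5 2.8 9.4]
-2.0 131.0 [ 3.7  2.5 10. ]
-5.0 131.1 [3.8 2.  9.5]
-8.0 130.9 [2.8 1.8 9.6]
-11.0 130.9 [3.4 2.4 9.4]
-14.0 130.7 [1.3 3.3 9.8]
-15.0 130.6 [ 2.9  1.8 10.6]
14.375 [0.52756852 0.03743659 0.13356814]
```

```bash
cat >> roll.py <<'E'
def stroke(xs,xe):
    p=observe()["eef_pos"]
    move_l([p[0],Y,.150],feed=.1); move_l([X0+xs,Y,.150],feed=.15); move_l([X0+xs,Y,.1385],feed=.06)
    hold(.15); f0=observe()["ft_force"]; print("f0",f0)
    move_l([X0+xs,Y,.128],feed=.01,max_force=4)
    z=observe()["eef_pos"][2]; z=press(X0+xs,z,f0); print("press",z,F(f0))
    drag(X0+xs,X0+xe,z,f0,log=False); print("end",F(f0))
    p=observe()["eef_pos"]; move_l([p[0],Y,.150],feed=.08)
def snap(name):
    import cv2
    move_l([X0,Y,.20],feed=.2)
    c=get_calibration("wrist");p,d=get_image("wrist");np.savez(f"pics/{name}.npz",p=p,d=d,**c)
    cv2.imwrite(f"pics/{name}.png",cv2.resize(np.rot90(p[100:190,280:380,::-1],2),None,fx=5,fy=5,interpolation=cv2.INTER_CUBIC))
    print(observe()["time_s"])
E
python3 - <<'E'
from roll import *
stroke(.013,-.015);stroke(.013,-.015);snap("w2")
E
```

```text
f0 [ 0.56868901  0.25363074 -0.03143429]
press 0.13248161536817646 [-3.81182498  0.21801342  9.75274989]
end [1.38069065 1.36102789 9.21982101]
f0 [ 0.35053481  0.79067389 -0.19893072]
press 0.13258826231165918 [-3.03241812  0.0098211   9.26556056]
end [1.22074466 0.0931507  8.98972292]
26.325
```

View pics/w2.png

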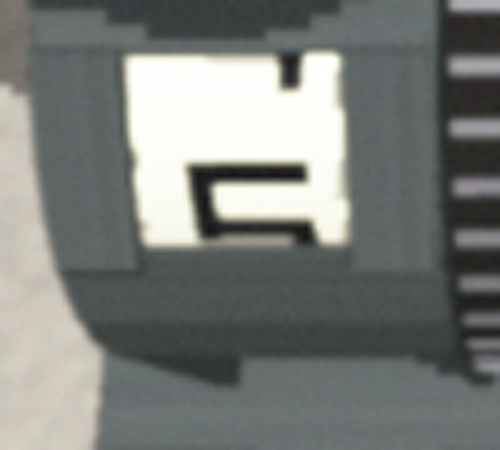

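The window now shows the tail of the 4 leaving at the top. The upper half of the 5 is in view, with its top bar at crop row ~172 and its middle bar at ~228. I'll convert the bar positions to drum angles.

```bash
cat > ang.py <<'E'
from h import *
def ang(name,u,v,R=.051,h=.0825,x0=.5395):
    """elevation angle (deg) about the axle of the pixel's ray where it meets the drum band"""
    z=np.load(f"pics/{name}.npz")
    o=z["world_from_camera"][:3,3];d=pix2w(z,u,v,1.)-o
    a=np.array([o[0]-x0,o[2]-h]);b=d[[0,2]]
    A,B,C=b@b,2*a@b,a@a-R*R
    t=(-B-np.sqrt(B*B-4*A*C))/2/A;p=a+t*b
    return np.degrees(np.arctan2(p[1],p[0]))
E
python3 - <<'E'
from ang import *
for R in(.049,.051):
  for n,rows,k in(("w2",(52,165,172,228,245),1),("w0",(52,113,121,180,228,238),0)):
    for r in rows:
        v=190-r/5 if k else 170-r/6
        u=380-250/5 if k else 350-200/6
        print(R,n,r,round(ang(n,u,v,R),1))
z=np.load("pics/w2.npz");w=cloud(z);print(w[157,325],w[165,325],w[145,325], np.hypot(w[140:178,325,0]-.5395,w[140:178,325,2]-.08)[::6])
E
```

```text
0.049 w2 52 70.3
0.049 w2 165 51.1
0.049 w2 172 49.8
0.049 w2 228 38.4
0.049 w2 245 34.5
0.049 w0 52 70.3
0.049 w0 113 59.7
0.049 w0 121 58.3
0.049 w0 180 46.9
0.049 w0 228 36.1
0.049 w0 238 33.5
0.051 w2 52 70.5
0.051 w2 165 52.2
0.051 w2 172 51.0
0.051 w2 228 40.4
0.051 w2 245 36.8
0.051 w0 52 70.6
0.051 w0 113 60.5
0.051 w0 121 59.1
0.051 w0 180 48.4
0.051 w0 228 38.4
0.051 w0 238 36.1
[ 0.56993309 -0.01030877  0.11893256] [ 0.56482941 -0.01001084  0.12194468] [ 0.5770839  -0.01154443  0.11073301] [0.05227748 0.04823345 0.04911987 0.04737026 0.04801098 0.04858171
 0.04829606]
```

Run:
```python
from roll import *
stroke(.009,-.008);snap("w3")
```

```text
f0 [ 0.41235567 -0.17244117  0.15000499]
press 0.1327010773141443 [-3.79033715  1.38482485  9.07871431]
end [1.49647587 1.30964563 9.38917672]
31.8
```

View pics/w3.png

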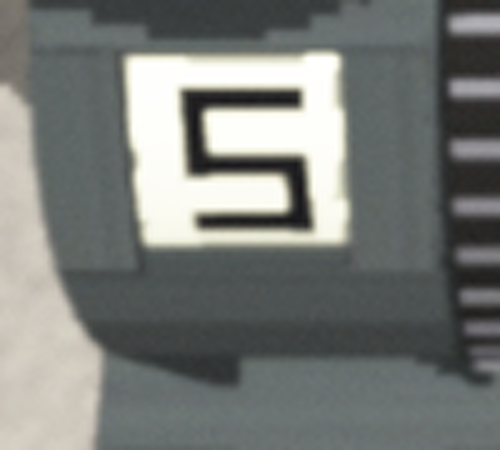

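The 5 is now fully in the window, at crop rows 90–230, with its middle bar at ~164. The window spans rows 52–245.

Run:
```python
from ang import *
for h in(.08,.0825):
  for R in(.0485,.0505):
    print(h,R,[round(ang("w3",330,190-r/5,R,h),1) for r in(90,164,230)])
print([round(ang("w3",330,190-r/5,.052,.08),1) for r in(52,245)])
print([round(ang("w3",330,190-r/5,.050,.08),1) for r in(52,245)])
```

```text
0.08 0.0485 [np.float64(64.8), np.float64(51.7), np.float64(38.2)]
0.08 0.0505 [np.float64(65.2), np.float64(52.8), np.float64(40.2)]
0.0825 0.0485 [np.float64(64.0), np.float64(51.0), np.float64(37.5)]
0.0825 0.0505 [np.float64(64.5), np.float64(52.2), np.float64(39.6)]
[np.float64(71.3), np.float64(38.5)]
[np.float64(71.2), np.float64(36.4)]
```

The 5 sits about 3° (0.05 rad) low of the window centre, so I'll make one small corrective stroke.

Run:
```python
from roll import *
stroke(.003,-.0035);snap("w4")
```

```text
f0 [ 0.07404858 -0.32094746  0.26447458]
press 0.13277308125178341 [-3.19522536  2.04808395  9.60266511]
end [3.10059937 2.7484652  8.00110832]
36.5
```

View pics/w4.png

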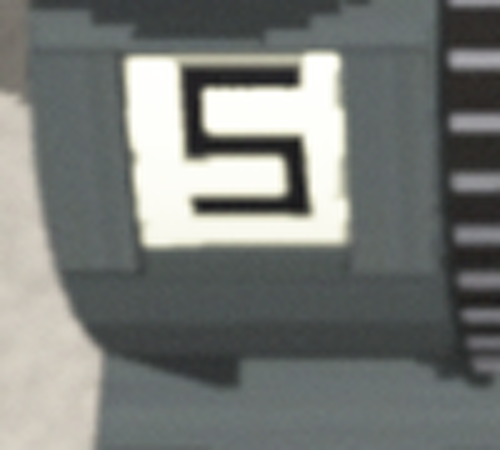

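The 5's middle bar is now at row ~144 (≈55°), which is central. Now I'll close the hood.

Run:
```python
from roll import *
import cv2
move_l([X0,.112,.22],feed=.15); gripper_to(.05)
print(move_l([X0,.112,.152],feed=.1,max_force=10)); gripper_to(0.,f_grip=30)
o=observe();print(o["time_s"],o["eef_pos"],o["opening"])
print(move_l([X0,.031,.152],feed=.04,max_force=20))
o=observe();print(o["time_s"],o["eef_pos"],o["opening"],o["ft_force"])
gripper_to(.05); move_l([X0,o["eef_pos"][1],.26],feed=.15)
c=get_calibration("wrist");p,d=get_image("wrist");np.savez("pics/w5.npz",p=p,d=d,**c);cv2.imwrite("pics/w5.png",p[:,:,::-1])
from h import *
w=cloud(np.load("pics/w5.npz"));s=w[150:230,230:290].reshape(-1,3);s=s[(s[:,2]>.172)&(s[:,2]<.182)];print("lug",s.min(0),s.max(0),observe()["time_s"])
```

```text
False
38.9583 [0.53996576 0.11174486 0.15281843] 0.011274024677131844
True
40.8 [0.54007321 0.03679966 0.15283415] 0.011193493058664303 [0.03490991 2.52343093 3.39817323]
lug [0.52836049 0.03224259 0.1720129 ] [0.55470282 0.04344303 0.18084551] 42.1667
```

View pics/w5.png

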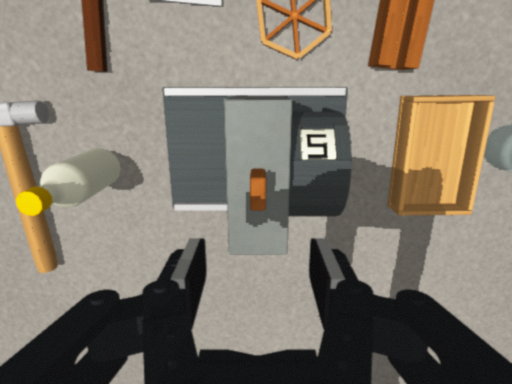

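The hood is home: the lug is at (258,189), within 1 mm of where it started. The 5 is central at (318,144), and nothing else has moved.

```bash
python3 -c "
from plant import *
hold(.3);print(job_done())"
```

```text
the job is handed in; nothing more can be done
None
```

The job is handed in, though it returned no verdict: by camera the wheel stands at 5, central in the window, the hood is home to about 1 mm, I pressed the rim with about 10 N, nothing else on the bench appears moved, and it took about 42.5 s.

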